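Put away the tooling of a dispensing and alignment station

ROBOT

A 6-joint arm with a two-finger parallel gripper is mounted at the origin on the work surface. World frame = base frame: x ahead of the robot, y to its left, z up, the work surface at z = 0. Lengths are in m, angles in rad, forces in N, time in s.
With the tool pointing down it reaches from about 0.325 to 0.9 m from the base axis. Payload 6.1 kg.
Tool frame: the origin (TCP) lies at the very end of the fingers, on their centre line; the grasp point (between the pads) lies 19 mm behind it; z points along the fingers, y is the direction in which the jaws open and shut (so a half turn about z gives the same grasp; the last joint's range is limited). The gripper opens to 87 mm and grips with 3 to 60 N. Pads are 19 mm wide; open, the fingers measure 117 mm over their backs; the gripper's body (75 mm by 190 mm) begins 51 mm behind the grasp point.
Start: joints at [1.131, 0.22, 1.526, -0, 1.395, -0.126], TCP at [0.193, 0.594, 0.223] pointing down, gripper open.
Joint ranges: [-2.98, 2.98], [-0.91, 2.08], [0.09, 2.57], [-1.24, 4.39], [0.2, 2.65], [-2.68, 2.68]. Speed limits (rad/s): [2.57, 2.57, 3.01, 3.14, 3.14, 3.14].

INTERFACE

Orientations are given as [roll, pitch, yaw] about the fixed x, y, z axes, in that order (R = Rz(yaw) Ry(pitch) Rx(roll)).
In Python, from cell import state, snapshot, sign_off gives the robot as it stands.
- The arm moves only by the tool step_arm, never from a script. Its argument "deltas" is a list that holds one entry, the list of rows, each a list of 7 numbers: the shift along the tool's x, y, z in mm, then the turn, a rotation vector about the tool's x, y, z in rad, then the opening, from -1 (shut) to 1 (fully open). A call has 1 to 20 rows; each row is the pose to reach, as a shift and turn from the pose measured when the call began, along the tool's axes at that moment; what a row does not reach only later rows make up. A row lasts 1/8 s, in which the tool goes at most 62.5 mm and 10.7 degrees, less where a joint would pass 70% of its speed; a pose out of reach is approached as far as the arm can. A call with a gripper value outside its range is refused whole. The fingers move at their own pace and stop on an object; the grip force is fixed at half the most. Time passes only in rows, so rows that repeat a pose let the fingers close. It gives the time, the measured TCP pose, the force and the opening at its end, in the units of the state.
- state(): the state, without advancing time (a new reading comes with each control period).
- snapshot(name): name is "side" or "top"; returns a dict with "frame" (480x640x3 uint8, blue, green, red), "intrinsics" (3x3 intrinsics, pixels), "world_to_cam" (4x4, takes a point from world to camera coordinates). Camera axes: x right, y down, z forward; pixel columns grow to the right and rows downward; lengths in m; the calibration is good to about 2 mm. A picture is of the moment at which its call begins. There is no depth.
- sign_off(): hands the job in, once; it reports no verdict.
The state is a dict: "clock": time; "joints": joint angles; "dq": joint speeds; "effort": joint torques, N m; "eef_pos": TCP position; "eef_rot": TCP orientation; "ft_force": force on the tool from outside, world axes, zero at the start; "ft_torque": the same for the moment, N m; "grip_width": finger opening in m.
Only numpy, scipy, OpenCV 4.12 (cv2) and the standard library are available. Lean on these libraries where they do the work, as an engineer would, in place of code of your own. Each camera call takes 0.05 s, during which the arm holds its last target.

TASK

The last job has left five pieces of tooling mixed up on the granite; put each away where its kind belongs: lay the two adhesive syringes in the V saddles of the syringe rack, the large one in the wide pair and the small one in the narrow pair; stand the two camera lenses upright in the lens stand, each in the collar of its size and set down gently, not dropped; and lay the micrometer stage flat in the shallow tray, right way up and wholly inside its rim. Leave the solvent bottle and the hex driver where they are.

Things in the scene. Friction and masses are not known exactly. Their poses are not given: they have to be found in the camera images.
- syringe_large_center (a point): Large capped syringe, amber with white caps, lying down. Point: on the axis, middle of the barrel, 13 mm above its underside; x along the barrel to the flange, z up. Barrel 26 mm diameter, x = -52 to +52 mm; its last 4 mm at +x are a flange 40 mm wide, 26 high, whose flats stop rolling; end cap to +57, tip cap to -68 mm. About 45 g.
- syringe_small_center (a point): Small capped syringe of the same looks, lying down. Point: on the axis, middle of the barrel, 9.5 mm above its underside; x along the barrel to the flange, z up. Barrel 19 mm diameter, x = -44 to +44 mm; its last 4 mm at +x are a flange 30 mm wide, 19 high; end cap to +49, tip cap to -60 mm. About 25 g.
- lens_large_center (a point): Large camera lens, black barrel with thin steel bands, standing upright on its flat front. Point: on its axis, half-way up (30 mm above its foot); z up. Diameter 36 mm, 60 mm tall, the top 8 mm being a steel mounting thread of 26 mm diameter. About 140 g.
- lens_small_center (a point): Small camera lens of the same looks, standing upright on its flat front. Point: on its axis, half-way up (21 mm above its foot); z up. Diameter 26 mm, 42 mm tall, the top 8 mm being a steel mounting thread of 19 mm diameter. About 70 g.
- micrometer_stage_center (a point): Micrometer stage: black block 40 x 40 x 24 mm (its slide is locked) lying on its base, a steel micrometer (up to 14 mm thick, axis 10 mm above the base) standing out from its +x side to x = +68 mm. Point: middle of the block, 12 mm above its base; z up. Plain side faces to grip at y = +20 and -20 mm. About 160 g.
- syringe_rack: Fixed rack: black base, aluminium saddles. Origin: centre of underside, z up. Base 84 (x) x 150 (y) x 5 mm. A syringe lies along x, either way round, its middle between two V saddles at x = -28, +28 mm (8 mm long). Wide pair at y = +35 (48 mm wide, rims 42 high), narrow pair at y = -35 (34 wide, rims 35 high). Seated, the axis is 36.4 mm (large) or 31.4 mm (small) above the underside.
- lens_stand: Fixed grey lens stand. Origin: centre of underside, z up. Base 80 (x) x 150 (y) x 6 mm with two round collars, 3 mm walls, rims 18 mm above the underside: at y = +36 mm for the large lens, 54 mm inside diameter; at y = -36 mm for the small lens, 42 mm inside. Lenses stand on the base inside, 6 mm above the underside.
- stage_tray: Fixed shallow black tray for the stage. Origin: centre of underside, z up. Outside 126 (x) x 98 (y) x 11 mm, walls and floor 3 mm, inside 120 x 92 mm. The stage (88 mm long with its micrometer) lies along x, either way round, on the floor; its block's middle is then about 24 mm from the tray's centre, the micrometer pointing across the centre.
- solvent_bottle: White bottle with black cap, 58 mm diameter, 115 mm tall, standing loose; not part of the job. Origin: centre of its underside.
- hex_driver: Hex driver, black handle (85 mm long, 21 mm thick, to -x) and steel blade (75 mm, to +x), lying loose; not part of the job. Origin: where handle meets blade, on the underside.
Not all that is in view belongs to the job. What is shaped like the part that bears syringe_large_center but blue or purple is not meant.

How it is judged:
By the outcome, as a careful person would: the job done as asked, in the order asked, and still so for the second after the job is handed in, with the robot touching nothing.
It also fails if it takes over 120 s, if anything falls off the work surface, if the arm or the gripper's body presses on something with over 40 N, if the wrist force passes 120 N, or if a joint passes its speed limit or range.

## Working session

There is one attempt and no reset: what is moved stays moved. The work goes in short steps, Python scripts to look and compute and a tool call to move; the robot and the scene stay as the last step left them, time stands still between calls to the robot, and variables do not carry over. Pictures are saved under pics/ and viewed, and the job is handed in when it is done.

Besides the shell and the picture viewer there is one more tool, called after ">>>" by a JSON object that holds its "api" and its "payload", one argument or row to a line. step_arm: Moves the arm, as the interface text tells. Its arguments: {"type":"object","properties":{"deltas":{"type":"array","items":{"type":"array","items":{"type":"array","items":{"type":"number"}}}}},"required":["deltas"]}

```bash
mkdir -p pics; ls; python3 - <<'E'
from cell import state,snapshot
import cv2,numpy as np
s=state();print(s)
for n in("top","side"):
    d=snapshot(n);cv2.imwrite(f"pics/{n}0.png",d["frame"]);print(n,d["intrinsics"],np.round(d["world_to_cam"],4))
E
```

```text
pics
{'clock': 0.0, 'joints': array([ 1.13092175e+00,  2.21199952e-01,  1.52760438e+00,  2.15200661e-05,
        1.39469195e+00, -1.26116139e-01]), 'dq': array([-0.00120989,  0.00053835, -0.00021838,  0.00040047,  0.00042438,
       -0.00090497]), 'effort': array([-1.80781772e-04, -4.94624341e+01, -3.87363338e+01,  6.98254025e-02,
        5.75470703e-02, -1.17511472e-04]), 'eef_pos': array([0.19264086, 0.59392733, 0.22145703]), 'eef_rot': array([-3.13970681e+00, -2.60453765e-04,  2.82783018e+00]), 'ft_force': array([-0.92928538, -0.50760578,  0.23526722]), 'ft_torque': array([-0.04593447,  0.01593102, -0.00568255]), 'grip_width': 0.08745095608104873}
top [[483.12298318   0.         329.08340652]
 [  0.         483.12298318 236.76673523]
 [  0.           0.           1.        ]] [[-2.4200e-02 -9.9970e-01  1.0000e-03  7.7300e-02]
 [-9.9220e-01  2.3900e-02 -1.2220e-01  5.1870e-01]
 [ 1.2210e-01 -3.9000e-03 -9.9250e-01  1.0304e+00]
 [ 0.0000e+00  0.0000e+00  0.0000e+00  1.0000e+00]]
side [[541.90225998   0.         318.99684675]
 [  0.         541.90225998 247.86971631]
 [  0.           0.           1.        ]] [[ 0.8512 -0.5245  0.0176 -0.396 ]
 [-0.3042 -0.5205 -0.7979  0.2568]
 [ 0.4277  0.6738 -0.6026  0.8357]
 [ 0.      0.      0.      1.    ]]
```

View pics/top0.png

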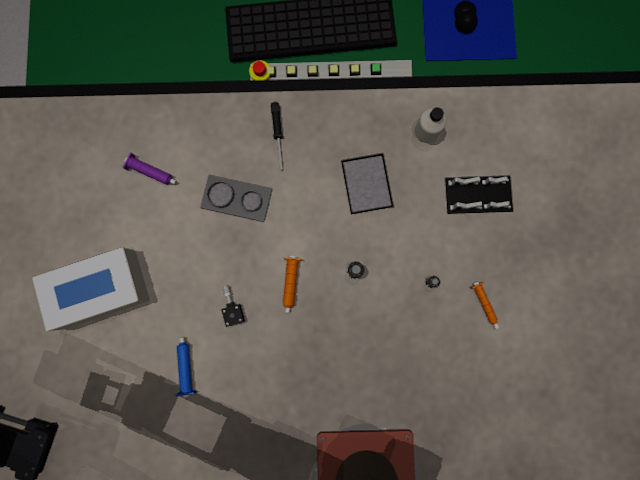

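View pics/side0.png

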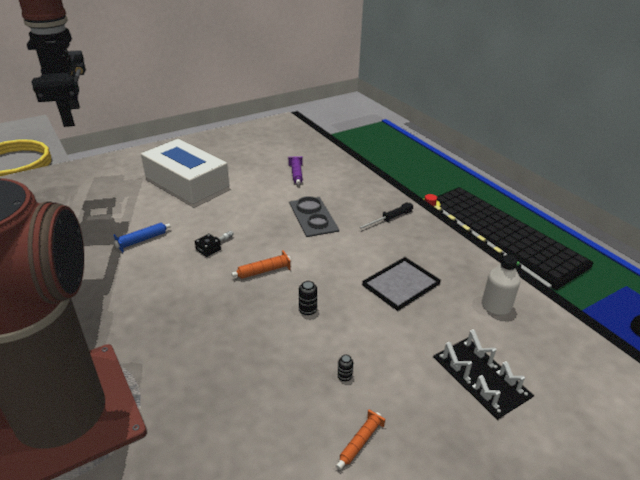

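The top view shows five job parts:
- Amber syringes at (291,284), longer, and (485,305), shorter.
- Lenses at (356,270) and (432,282).
- Stage at (232,312).

The fixtures are the stand at (237,198), the tray at (367,183) and the rack at (479,195). The syringe-shaped candidates are blue (185,367), purple (150,170) and the two amber ones. Only the amber ones fit the description. I'll check them in an enlarged crop.

```bash
cat > h.py <<'E'
import cv2,numpy as np
from cell import state,snapshot
def ray(d,uv):
    K=d["intrinsics"];T=d["world_to_cam"];R=T[:3,:3];o=-R.T@T[:3,3]
    v=R.T@np.linalg.inv(K)@np.array([uv[0],uv[1],1.]);return o,v
def onz(d,uv,z):
    o,v=ray(d,uv);return o+v*(z-o[2])/v[2]
def proj(d,p):
    q=d["world_to_cam"][:3]@np.append(p,1);q=d["intrinsics"]@q;return q[:2]/q[2]
def tri(ds,uvs):
    A=np.zeros((3,3));b=np.zeros(3)
    for d,u in zip(ds,uvs):
        o,v=ray(d,u);v/=np.linalg.norm(v);P=np.eye(3)-np.outer(v,v);A+=P;b+=P@o
    return np.linalg.solve(A,b)
E
python3 - <<'E'
from h import *
d=snapshot("top");f=d["frame"]
def c(u,v,r=40,s=260): return cv2.resize(f[v-r:v+r,u-r:u+r],(s,s),interpolation=cv2.INTER_CUBIC)
a=np.hstack([c(291,284),c(485,305),c(356,270)]);b=np.hstack([c(432,282),c(232,305),c(479,195)])
cv2.imwrite("pics/crop1.png",np.vstack([a,b]))
a=np.hstack([c(237,198),c(367,183)])
d=snapshot("side");f=d["frame"]
b=np.hstack([c(483,372,55),c(218,242)])
cv2.imwrite("pics/crop2.png",np.vstack([a,b]))
E
```

```text
(no output)
```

View pics/crop1.png

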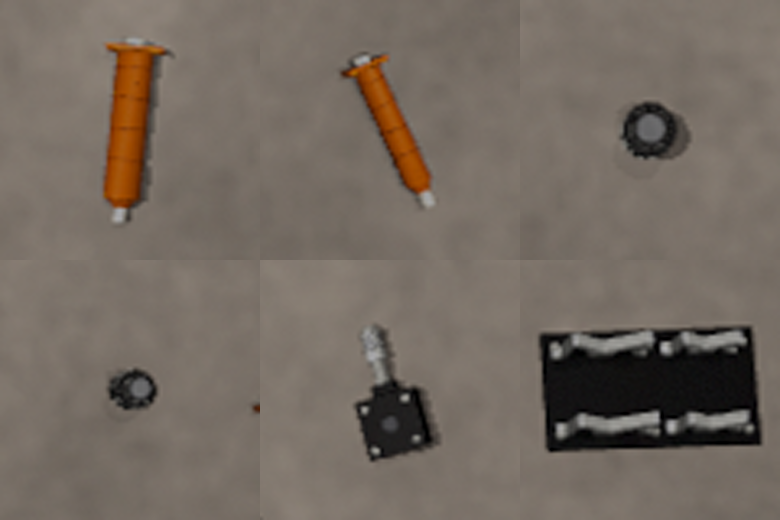

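View pics/crop2.png

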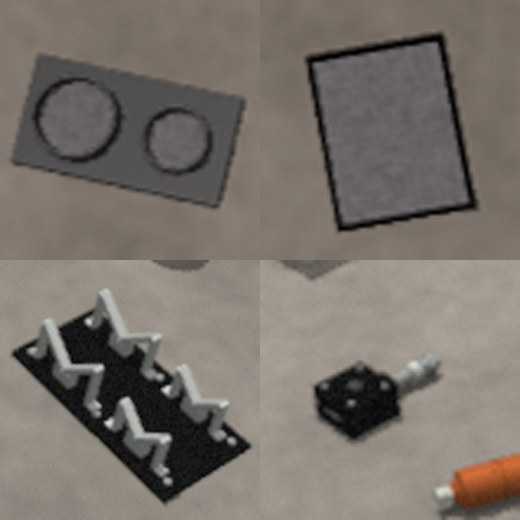

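```bash
cat > meas.py <<'E'
from h import *
d=snapshot("top");f=d["frame"];g=f.max(2).astype(int);hsv=cv2.cvtColor(f,cv2.COLOR_BGR2HSV)
print(state()["clock"])
def comp(m,u,v,r=45):
    k=np.zeros_like(m);k[v-r:v+r,u-r:u+r]=m[v-r:v+r,u-r:u+r]
    n,l,st,ce=cv2.connectedComponentsWithStats(k,connectivity=8)
    i=1+np.argmin([np.hypot(*(ce[j]-(u,v)))-0.02*st[j,4] for j in range(1,n)])
    return (l==i).astype(np.uint8)
def syr(u,v,z):
    m=comp(((hsv[...,0]<20)&(hsv[...,1]>150)&(g>90)).astype(np.uint8),u,v)
    ys,xs=np.nonzero(m);P=np.array([onz(d,(x,y),z)[:2] for x,y in zip(xs,ys)])
    vx,vy,x0,y0=cv2.fitLine(P.astype(np.float32),cv2.DIST_HUBER,0,.01,.001).ravel()
    a=np.array([vx,vy]);c=np.array([x0,y0]);t=(P-c)@a;s=(P-c)@np.array([-vy,vx])
    if np.ptp(s[t>t.max()-.008])<np.ptp(s[t<t.min()+.008]): a=-a;t=-t
    mid=c+a*(t.max()+t.min())/2
    print("syr",u,np.round(mid,4),"yaw",np.round(np.arctan2(a[1],a[0]),3),"len",np.round(np.ptp(t),4),"wid",np.round(np.ptp(s),4),m.sum())
if __name__=="__main__":
    syr(291,284,.013);syr(485,305,.0095)
    for u,v,z in((356,270,.06),(432,282,.042)):
        r=18;q=cv2.resize(f[v-r:v+r,u-r:u+r],None,fx=8,fy=8,interpolation=cv2.INTER_CUBIC).max(2)
        for th in(85,100):
            m=comp((q>th).astype(np.uint8),8*r,8*r,60) if 0 else comp(((q>th)).astype(np.uint8),8*r,8*r,8*r-1) if 0 else None
        # thread: bright blob nearest the centre
        b=(q>80).astype(np.uint8);n,l,st,ce=cv2.connectedComponentsWithStats(b)
        for j in range(1,n):
            if 100<st[j,4]<20000:
                p=(ce[j]+.5)/8-.5+(u-r,v-r);print("lens",st[j],np.round(p,2),np.round(onz(d,p,z),4))
    # fixtures & stage: dark blobs
    dark=(g<62).astype(np.uint8)
    for nm,u,v,z,m in(("rack",479,195,.005,None),("tray",367,183,.011,None),("stage",232,313,.024,None),("stand",237,198,.006,1)):
        if m: mm=((np.abs(g-79)<20)&0) 
        mm=comp(cv2.morphologyEx(((g<50) if nm!="stand" else (g<88)).astype(np.uint8),cv2.MORPH_OPEN if nm in("stand",) else cv2.MORPH_CLOSE,np.ones((3,3))),u,v)
        ct=max(cv2.findContours(mm,cv2.RETR_EXTERNAL,cv2.CHAIN_APPROX_NONE)[0],key=cv2.contourArea)
        W=np.array([onz(d,p[0],z)[:2]*1000 for p in ct]).astype(np.float32)
        (cx,cy),(w,h),ang=cv2.minAreaRect(cv2.convexHull(W));print(nm,round(cx,1),round(cy,1),"size",round(w,1),round(h,1),"ang",round(ang,2))
E
python3 meas.py
```

```text
0.25
syr 291 [0.4237 0.1539] yaw -0.125 len 0.11 wid 0.0379 528
syr 485 [ 0.3663 -0.2773] yaw 0.374 len 0.0933 wid 0.0281 339
lens [ 114  106   66   66 3362] [355.76 269.  ] [0.4466 0.0099 0.06  ]
lens [ 147  117   46   45 1570] [434.74 280.99] [ 0.4177 -0.1603  0.042 ]
rack 612.5 -278.3 size 81.9 149.0 ang 0.51
tray 643.7 -23.8 size 126.5 97.6 ang 8.61
stage 359.2 278.7 size 47.3 42.4 ang 14.25
stand 617.4 274.1 size 149.5 79.6 ang 76.16
```

```bash
cat >> h.py <<'E'
from scipy.spatial.transform import Rotation as Ro
def go(x,y,z,yaw):
    "mm, rad: tool-frame delta from the present pose to tool-down pose"
    s=state();R=Ro.from_euler("xyz",s["eef_rot"]);T=Ro.from_euler("xyz",[np.pi,0,yaw])
    dp=R.inv().apply(np.array([x,y,z])-s["eef_pos"]*1000);rv=(R.inv()*T).as_rotvec()
    print("delta",np.round(dp,1),np.round(rv,3),"q6",round(np.arctan2(y,x)+np.pi/2-yaw,2),"clock",round(s["clock"],2))
E
python3 - <<'E'
from h import *
d=snapshot("top");e=snapshot("side")
print("bottle base approx",onz(d,(432,141),0)[:2],onz(e,(500,313),0)[:2],"cap top",onz(d,(436,114),.115)[:2],onz(e,(509,262),.115)[:2])
f=d["frame"];r=20;u,v=232,313
q=cv2.resize(f[v-r:v+r,u-r:u+r],None,fx=8,fy=8,interpolation=cv2.INTER_CUBIC).max(2)
n,l,st,ce=cv2.connectedComponentsWithStats((q>75).astype(np.uint8))
for j in range(1,n):
    if 30<st[j,4]<4000:
        p=(ce[j]+.5)/8-.5+(u-r,v-r);print(st[j,4],np.round(p,1),np.round(onz(d,p,.024)*1000,1))
print("mic tip",onz(d,(226.5,287),.010)*1000)
for a,b,z in(((292,255.5),(288,313),.013),((476.5,281.5),(497,328),.0095)): print("caps",onz(d,a,z)*1000,onz(d,b,z)*1000)
for k in(("large",-.243),): 
    pass
ry=np.deg2rad(.5)
for o,yaw,pts in(((612.5,-278.3),.51,((0,35),(0,-35))),((617.4,274.1),-13.84,((0,36),(0,-36))),((643.7,-23.8),8.61,((-24,0),(24,0)))):
    c,s=np.cos(np.deg2rad(yaw)),np.sin(np.deg2rad(yaw))
    print([np.round((o[0]+c*a-s*b,o[1]+s*a+c*b),1) for a,b in pts])
go(423.7,153.9,100,3.017)
E
```

```text
bottle base approx [ 0.74250478 -0.17968228] [ 0.75552222 -0.18675785] cap top [ 0.76329195 -0.16464574] [ 0.7564842  -0.17381721]
396 [236.1 307. ] [372.4 270.6  24. ]
329 [223.7 310.7] [365.  297.5  24. ]
137 [231.3 315.2] [355. 281.  24.]
296 [239.6 319.4] [345.4 263.   24. ]
351 [227.1 323.2] [337.9 290.3  24. ]
mic tip [416.44805132 294.56180088  10.        ]
caps [482.65395859 148.26545739  13.        ] [356.32166933 158.91929688  13.        ]
caps [ 415.18522597 -260.11809124    9.5       ] [ 312.55317554 -298.85719686    9.5       ]
[array([ 612.2, -243.3]), array([ 612.8, -313.3])]
[array([626. , 309.1]), array([608.8, 239.1])]
[array([620. , -27.4]), array([667.4, -20.2])]
delta [-355.5 -347.6  122.4] [-0.    -0.    -0.189] q6 -1.1 clock 0.35
```

>>> {"api": "step_arm", "payload": {
  "deltas": [
    [[-60, -58, 0, 0, 0, -0.1, 1], [-120, -116, 0, 0, 0, -0.2, 1], [-180, -174, 0, 0, 0, -0.2, 1], [-240, -232, 0, 0, 0, -0.2, 1], [-300, -290, 50, 0, 0, -0.2, 1], [-356, -348, 100, 0, 0, -0.2, 1], [-356, -348, 122, 0, 0, -0.2, 1], [-356, -348, 122, 0, 0, -0.2, 1], [-356, -348, 122, 0, 0, -0.2, 1]]
  ]
}}

```text
clock: 1.48
eef_pos: [0.4238, 0.1509, 0.0987]
eef_rot: [-3.14, -0.002, 3.025]
ft_force: [-0.1, 0.6, 0.6]
grip_width: 0.0872
```

```bash
python3 - <<'E'
from h import *
go(424.5,153.6,3,3.032)
d=snapshot("top");cv2.imwrite("pics/top1.png",d["frame"][100:400,150:550])
d=snapshot("side");cv2.imwrite("pics/side1.png",d["frame"])
E
```

```text
delta [-0.5  2.9 95.7] [-0.001 -0.002 -0.007] q6 -1.11 clock 1.48
```

>>> {"api": "step_arm", "payload": {
  "deltas": [
    [[0, 3, 40, 0, 0, -0.007, 0.6], [0, 3, 75, 0, 0, -0.007, 0.4], [0, 3, 90, 0, 0, -0.007, 0.2], [0, 3, 95, 0, 0, -0.007, 0.2], [0, 3, 95, 0, 0, -0.007, 0.2]]
  ]
}}

```text
clock: 2.2
eef_pos: [0.4244, 0.1545, 0.0046]
eef_rot: [-3.14, -0.002, 3.032]
ft_force: [0.2, 0.8, 0.6]
grip_width: 0.0536
```

View pics/side1.png

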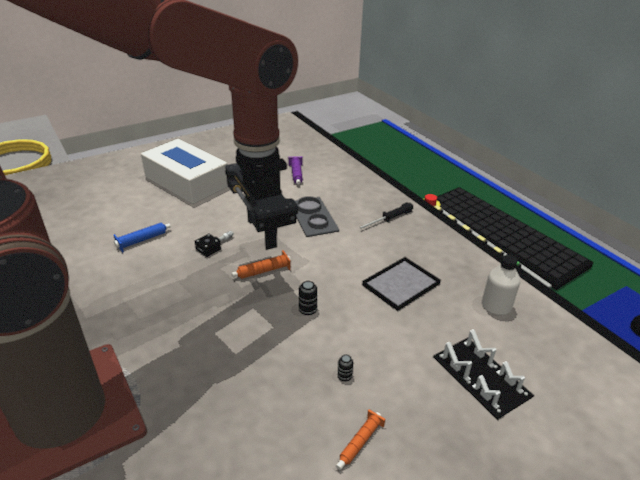

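The gripper hangs over the large amber syringe at side (265,264), with the jaws straddling the barrel. I'll close now.

>>> {"api": "step_arm", "payload": {
  "deltas": [
    [[0, 0, 0, 0, 0, 0, -1], [0, 0, 0, 0, 0, 0, -1], [0, 0, 0, 0, 0, 0, -1], [0, 0, 0, 0, 0, 0, -1], [0, 0, 0, 0, 0, 0, -1], [0, 0, 0, 0, 0, 0, -1], [0, 0, -40, 0, 0, 0, -1], [0, 0, -80, 0, 0, 0, -1], [0, 0, -120, 0, 0, 0, -1], [0, 0, -120, 0, 0, 0, -1], [0, 0, -120, 0, 0, 0, -1]]
  ]
}}

```text
clock: 3.58
eef_pos: [0.424, 0.1545, 0.1238]
eef_rot: [-3.14, -0.003, 3.032]
ft_force: [-1.3, -0.8, -0.3]
grip_width: 0.0251
```

```bash
python3 - <<'E'
from h import *
go(612.2,-243.3,125,np.pi+.009)
d=snapshot("side");a=d["frame"][100:340,130:450];cv2.imwrite("pics/side2.png",cv2.resize(a,None,fx=2,fy=2))
E
```

```text
delta [-230.7 -374.7   -1.3] [-0.001 -0.003 -0.119] q6 -1.96 clock 3.58
```

View pics/side2.png

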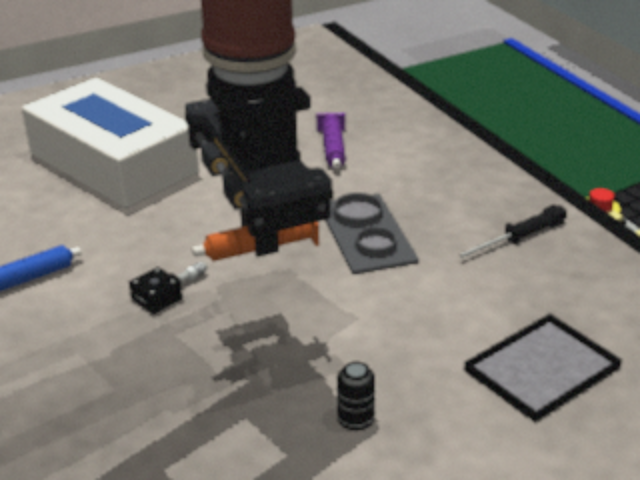

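>>> {"api": "step_arm", "payload": {
  "deltas": [
    [[-30, -50, -10, 0, 0, -0.02, -1], [-60, -100, -20, 0, 0, -0.05, -1], [-92, -150, -20, 0, 0, -0.08, -1], [-123, -200, -20, 0, 0, -0.12, -1], [-154, -250, -20, 0, 0, -0.12, -1], [-185, -300, -20, 0, 0, -0.12, -1], [-215, -350, -20, 0, 0, -0.12, -1], [-231, -375, -20, 0, 0, -0.12, -1], [-231, -375, -20, 0, 0, -0.12, -1], [-231, -375, -20, 0, 0, -0.12, -1]]
  ]
}}

```text
clock: 4.88
eef_pos: [0.6108, -0.2425, 0.1408]
eef_rot: [3.141, -0.008, -3.131]
ft_force: [0.3, 0.9, -0.7]
grip_width: 0.0253
```

```bash
python3 - <<'E'
from h import *
go(612.2,-243.3,28,np.pi+.009)
d=snapshot("side");a=d["frame"][200:440,320:640];cv2.imwrite("pics/side3.png",cv2.resize(a,None,fx=2,fy=2))
e=snapshot("top");a=e["frame"][100:300,380:580];cv2.imwrite("pics/top3.png",cv2.resize(a,None,fx=3,fy=3))
E
```

```text
delta [ -2.2  -0.9 112.8] [ 0.001 -0.008  0.001] q6 -1.96 clock 4.88
```

View pics/side3.png

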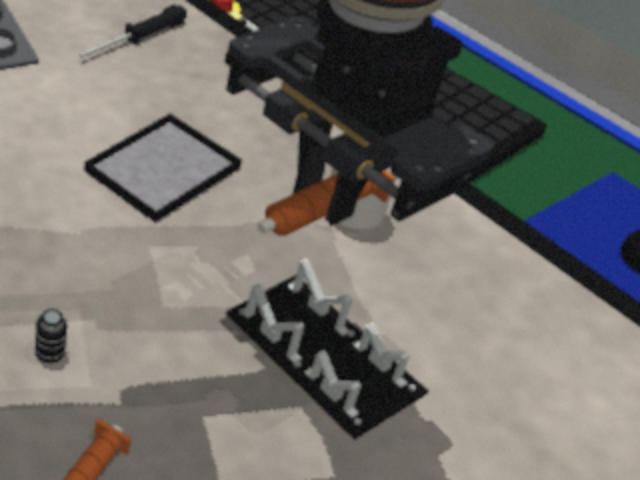

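View pics/top3.png

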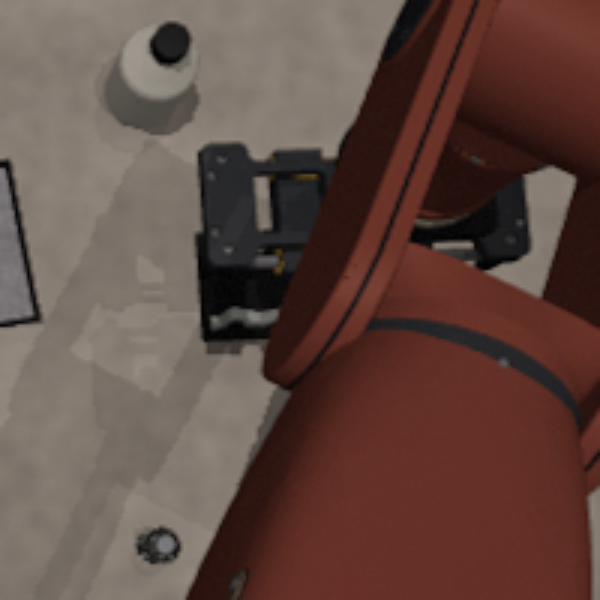

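>>> {"api": "step_arm", "payload": {
  "deltas": [
    [[-2, -1, 40, 0, -0.008, 0, -1], [-2, -1, 75, 0, -0.008, 0, -1], [-2, -1, 95, 0, -0.008, 0, -1], [-2, -1, 105, 0, -0.008, 0, -1], [-2, -1, 110, 0, -0.008, 0, -1], [-2, -1, 110, 0, -0.008, 0, -1]]
  ]
}}

```text
clock: 5.72
eef_pos: [0.6132, -0.2435, 0.0328]
eef_rot: [-3.141, 0.003, -3.13]
ft_force: [0.3, -0.8, 0.5]
grip_width: 0.0254
```

```bash
python3 - <<'E'
from h import *
go(612.2,-243.3,28,np.pi+.009)
d=snapshot("side");a=d["frame"][270:430,400:600];cv2.imwrite("pics/side4.png",cv2.resize(a,None,fx=3,fy=3))
E
```

```text
delta [1.1 0.2 4.8] [-0.001  0.003  0.002] q6 -1.96 clock 5.72
```

View pics/side4.png

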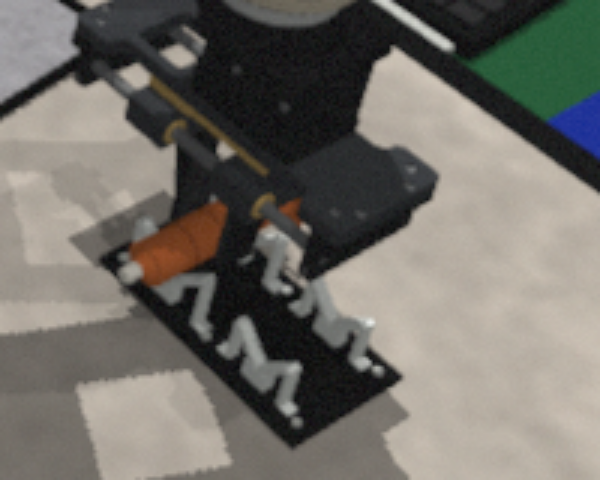

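The barrel is over the wide pair, with the front saddle visible at the barrel's left part and a finger between the saddles. I'll lower it the rest of the way and release with a part opening.

>>> {"api": "step_arm", "payload": {
  "deltas": [
    [[1, 0, 2, 0, 0, 0, -1], [1, 0, 3, 0, 0, 0, -1], [1, 0, 4, 0, 0, 0, -1], [1, 0, 5, 0, 0, 0, -1], [1, 0, 5, 0, 0, 0, -1]]
  ]
}}

```text
clock: 6.4
eef_pos: [0.6126, -0.2439, 0.0284]
eef_rot: [-3.14, 0.004, -3.13]
ft_force: [-1.0, -0.1, 1.2]
grip_width: 0.0252
```

>>> {"api": "step_arm", "payload": {
  "deltas": [
    [[0, 0, 1, 0, 0, 0, -1], [0, 0, 1.5, 0, 0, 0, -1], [0, 0, 1.5, 0, 0, 0, -1]]
  ]
}}

```text
clock: 6.78
eef_pos: [0.6127, -0.2439, 0.0283]
eef_rot: [-3.14, 0.004, -3.13]
ft_force: [-4.0, 1.6, 9.2]
grip_width: 0.0253
```

Contact is at 9 N, so it is seated. I'll release and rise.

>>> {"api": "step_arm", "payload": {
  "deltas": [
    [[0, 0, 0, 0, 0, 0, -0.2], [0, 0, 0, 0, 0, 0, 0.1], [0, 0, 0, 0, 0, 0, 0.1], [0, 0, 0, 0, 0, 0, 0.1], [0, 0, -20, 0, 0, 0, 0.1], [0, 0, -50, 0, 0, 0, 0.1], [0, 0, -100, 0, 0, 0, 0.1], [0, 0, -120, 0, 0, 0, 0.1], [0, 0, -120, 0, 0, 0, 0.1]]
  ]
}}

```text
clock: 7.9
eef_pos: [0.6136, -0.2445, 0.1512]
eef_rot: [-3.137, 0.008, -3.13]
ft_force: [-0.0, -0.3, -0.7]
grip_width: 0.0474
```

```bash
python3 - <<'E'
from h import *
# small syringe yaw .367 (or -2.775)
go(367.5,-277.4,100,.367-np.pi)
go(367.5,-277.4,100,.367)
d=snapshot("side");a=d["frame"][270:430,400:600];cv2.imwrite("pics/side5.png",cv2.resize(a,None,fx=3,fy=3))
E
```

```text
delta [246.9 -29.9  49.4] [-0.006  0.007 -0.356] q6 3.7 clock 7.9
delta [246.9 -29.9  49.4] [0.01  0.008 2.786] q6 0.56 clock 7.9
```

View pics/side5.png

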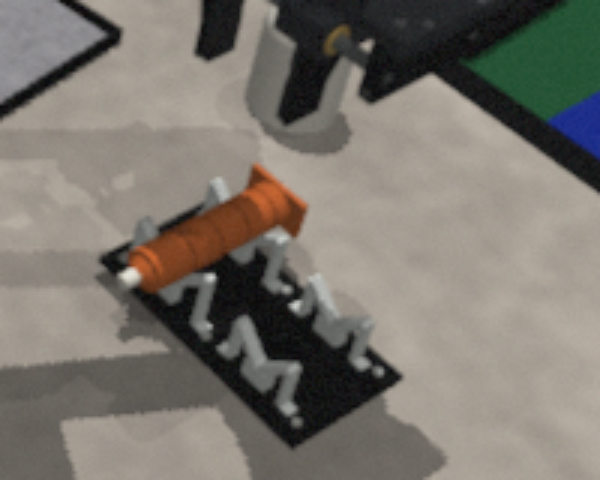

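>>> {"api": "step_arm", "payload": {
  "deltas": [
    [[0, 0, -20, 0, 0, 0.18, 0.1], [30, 0, -20, 0, 0, 0.36, 0.1], [60, 0, -20, 0, 0, 0.54, 0.1], [90, 0, -20, 0, 0, 0.72, 0.1], [120, -10, -20, 0, 0, 0.9, 0.1], [150, -20, -20, 0, 0, 1.08, 0.1], [180, -30, 0, 0, 0, 1.26, 0.1], [210, -30, 10, 0, 0, 1.44, 0.1], [230, -30, 20, 0, 0, 1.62, 0.1], [247, -30, 30, 0, 0, 1.8, 0.1], [247, -30, 40, 0, 0, 1.98, 0.1], [247, -30, 50, 0, 0, 2.16, 0.1], [247, -30, 50, 0, 0, 2.34, 0.1], [247, -30, 50, 0, 0, 2.52, 0.1], [247, -30, 50, 0.01, 0.008, 2.7, 0.1], [247, -30, 50, 0.01, 0.008, 2.786, 0.1], [247, -30, 50, 0.01, 0.008, 2.786, 0.1]]
  ]
}}

```text
clock: 10.07
eef_pos: [0.3647, -0.2754, 0.0956]
eef_rot: [-3.135, 0.004, 0.368]
ft_force: [0.8, 0.2, 0.7]
grip_width: 0.0479
```

```bash
python3 - <<'E'
from h import *
go(367.5,-277.4,3,.367)
print(state()["joints"])
d=snapshot("side");a=d["frame"][320:480,280:480];cv2.imwrite("pics/side6.png",cv2.resize(a,None,fx=3,fy=3))
E
```

```text
delta [ 2.2  3.5 92.6] [-0.007  0.004  0.001] q6 0.56 clock 10.07
[-8.18859504e-01 -4.43608295e-02  2.06223177e+00 -1.12615583e-03
  1.13151615e+00  3.84798493e-01]
```

View pics/side6.png

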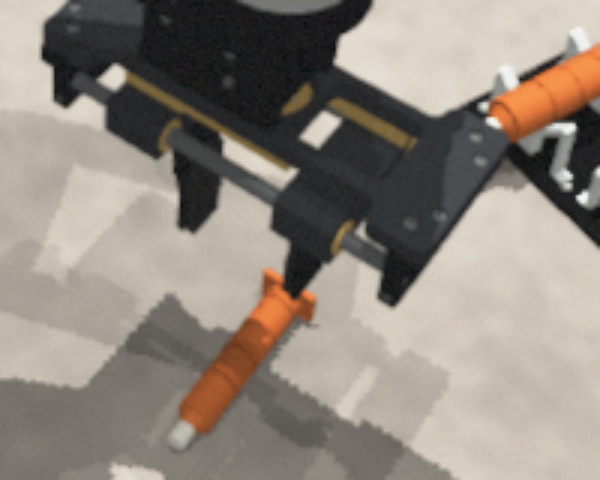

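>>> {"api": "step_arm", "payload": {
  "deltas": [
    [[2, 3.5, 40, -0.007, 0.004, 0, 0.1], [2, 3.5, 75, -0.007, 0.004, 0, 0.1], [2, 3.5, 88, -0.007, 0.004, 0, 0.1], [2, 3.5, 92, -0.007, 0.004, 0, 0.1], [2, 3.5, 92, -0.007, 0.004, 0, 0.1]]
  ]
}}

```text
clock: 10.75
eef_pos: [0.368, -0.2783, 0.0046]
eef_rot: [3.14, -0.001, 0.369]
ft_force: [-0.2, 0.0, -0.1]
grip_width: 0.0481
```

```bash
python3 - <<'E'
from h import *
go(367.5,-277.4,3,.367)
d=snapshot("side");a=d["frame"][320:480,280:480];cv2.imwrite("pics/side7.png",cv2.resize(a,None,fx=3,fy=3))
print(proj(d,(.3675,-.2774,.0095))-(280,320))
E
```

```text
delta [-0.1 -1.1  1.6] [ 0.002 -0.001  0.002] q6 0.56 clock 10.75
[ 81.28551347 118.68574815]
```

View pics/side7.png

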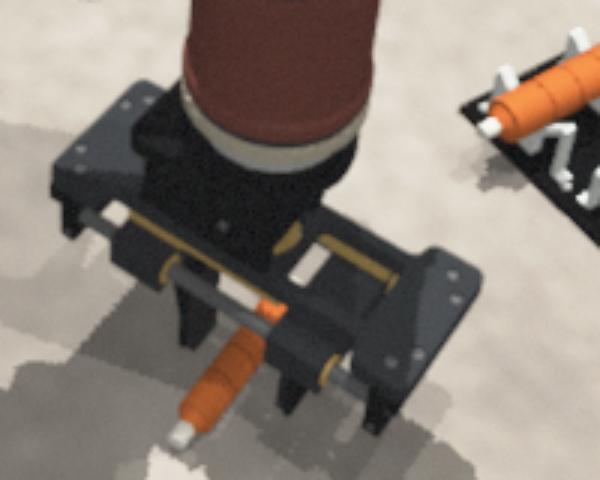

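>>> {"api": "step_arm", "payload": {
  "deltas": [
    [[0, -1, 1.5, 0, 0, 0, -1], [0, -1, 1.5, 0, 0, 0, -1], [0, -1, 1.5, 0, 0, 0, -1], [0, -1, 1.5, 0, 0, 0, -1], [0, -1, 1.5, 0, 0, 0, -1], [0, -1, 1.5, 0, 0, 0, -1], [0, -1, 1.5, 0, 0, 0, -1], [0, -1, -40, 0, 0, 0, -1], [0, -1, -80, 0, 0, 0, -1], [0, -1, -130, 0, 0, 0, -1], [0, -1, -130, 0, 0, 0, -1], [0, -1, -130, 0, 0, 0, -1]]
  ]
}}

```text
clock: 12.3
eef_pos: [0.3674, -0.2771, 0.1343]
eef_rot: [3.14, -0.001, 0.369]
ft_force: [0.0, -0.6, -0.5]
grip_width: 0.018
```

```bash
python3 - <<'E'
from h import *
go(612.8,-313.3,135,.009)
d=snapshot("side");a=d["frame"][260:480,260:560];cv2.imwrite("pics/side8.png",cv2.resize(a,None,fx=2.5,fy=2.5))
E
```

```text
delta [215.9 122.3  -0.3] [ 0.002 -0.001  0.36 ] q6 1.09 clock 12.3
```

View pics/side8.png

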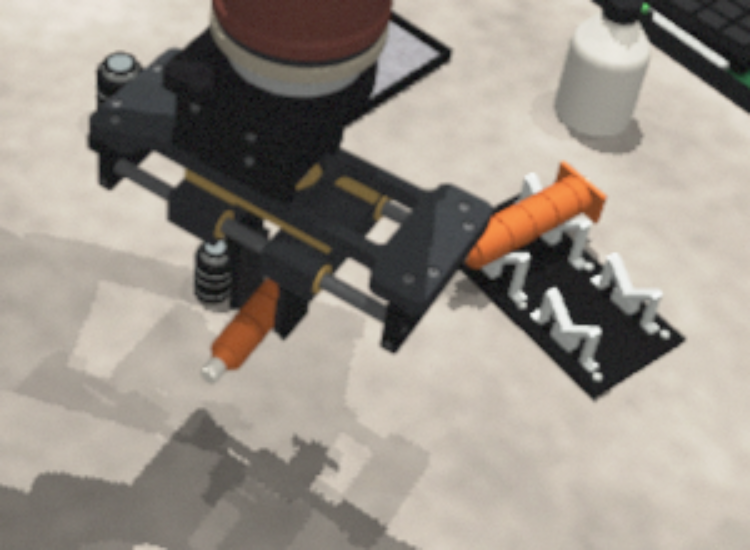

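>>> {"api": "step_arm", "payload": {
  "deltas": [
    [[45, 25, 0, 0, 0, 0.08, -1], [90, 50, 0, 0, 0, 0.16, -1], [135, 75, 0, 0, 0, 0.24, -1], [180, 100, 0, 0, 0, 0.32, -1], [216, 122, 0, 0, 0, 0.36, -1], [216, 122, 0, 0, 0, 0.36, -1], [216, 122, 0, 0, 0, 0.36, -1], [216, 122, 0, 0, 0, 0.36, -1]]
  ]
}}

```text
clock: 13.35
eef_pos: [0.611, -0.3122, 0.1329]
eef_rot: [-3.141, 0.001, 0.009]
ft_force: [0.0, -0.5, -0.1]
grip_width: 0.0177
```

```bash
python3 - <<'E'
from h import *
go(612.8,-313.3,25,.009)
E
```

```text
delta [  1.9   1.1 107.9] [-0.     0.001 -0.   ] q6 1.09 clock 13.35
```

>>> {"api": "step_arm", "payload": {
  "deltas": [
    [[2, 1, 40, 0, 0, 0, -1], [2, 1, 75, 0, 0, 0, -1], [2, 1, 95, 0, 0, 0, -1], [2, 1, 103, 0, 0, 0, -1], [2, 1, 103, 0, 0, 0, -1]]
  ]
}}

```text
clock: 13.98
eef_pos: [0.613, -0.3134, 0.0304]
eef_rot: [-3.141, 0.001, 0.008]
ft_force: [0.5, -0.9, -0.8]
grip_width: 0.018
```

```bash
python3 - <<'E'
from h import *
go(612.8,-313.3,25,.009)
d=snapshot("side");a=d["frame"][270:470,400:600];cv2.imwrite("pics/side9.png",cv2.resize(a,None,fx=3,fy=3))
E
```

```text
delta [-0.2 -0.1  5.4] [-0.     0.001 -0.001] q6 1.09 clock 13.97
```

View pics/side9.png

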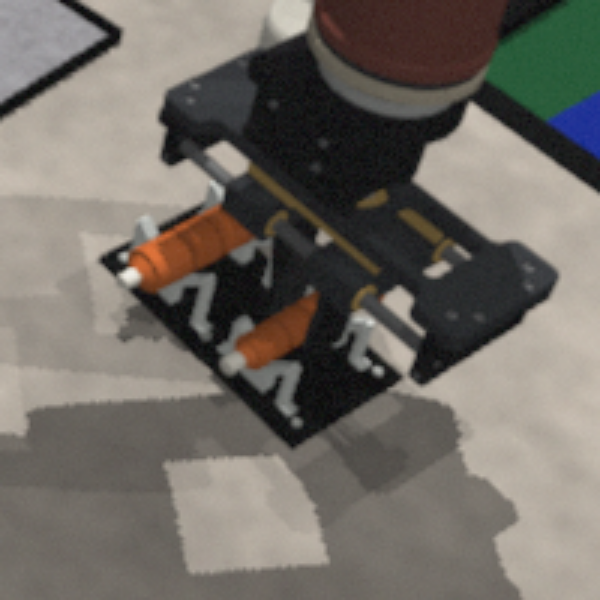

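The small syringe is over the narrow pair, with the tip at about crop (232,362). Lowering it.

>>> {"api": "step_arm", "payload": {
  "deltas": [
    [[0, 0, 2, 0, 0, 0, -1], [0, 0, 4, 0, 0, 0, -1], [0, 0, 5.5, 0, 0, 0, -1], [0, 0, 6, 0, 0, 0, -1], [0, 0, 6, 0, 0, 0, -1]]
  ]
}}

```text
clock: 14.65
eef_pos: [0.6138, -0.3139, 0.0259]
eef_rot: [3.141, -0.001, 0.008]
ft_force: [-1.6, 0.1, 5.5]
grip_width: 0.0177
```

>>> {"api": "step_arm", "payload": {
  "deltas": [
    [[0, 0, 0, 0, 0, 0, -0.4], [0, 0, 0, 0, 0, 0, -0.1], [0, 0, 0, 0, 0, 0, -0.1], [0, 0, 0, 0, 0, 0, -0.1], [0, 0, -20, 0, 0, 0, -0.1], [0, 0, -50, 0, 0, 0, -0.1], [0, 0, -100, 0, 0, 0, 0.4], [0, 0, -130, 0, 0, 0, 0.4], [0, 0, -130, 0, 0, 0, 0.4]]
  ]
}}

```text
clock: 15.78
eef_pos: [0.6161, -0.3153, 0.1618]
eef_rot: [3.136, -0.008, 0.009]
ft_force: [-0.1, -0.5, -0.6]
grip_width: 0.058
```

```bash
python3 - <<'E'
from h import *
go(446.6,9.9,130,.009)
d=snapshot("side");a=d["frame"][270:470,400:600];cv2.imwrite("pics/side10.png",cv2.resize(a,None,fx=3,fy=3))
e=d["frame"];m=e[270:340,280:340].copy();cv2.imwrite("pics/lens10.png",cv2.resize(m,None,fx=8,fy=8,interpolation=cv2.INTER_CUBIC))
for z in(0,.03,.06): print(proj(d,(.4466,.0099,z))-(280,270))
E
```

```text
delta [-167.  -326.8   28.5] [ 0.006 -0.008 -0.   ] q6 1.58 clock 15.78
[27.93786677 38.57776369]
[28.02354738 26.88255347]
[28.11233442 14.76332288]
```

View pics/side10.png

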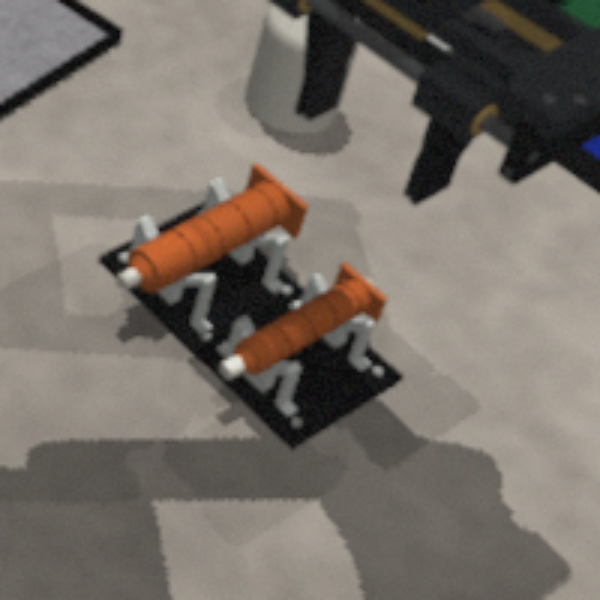

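View pics/lens10.png

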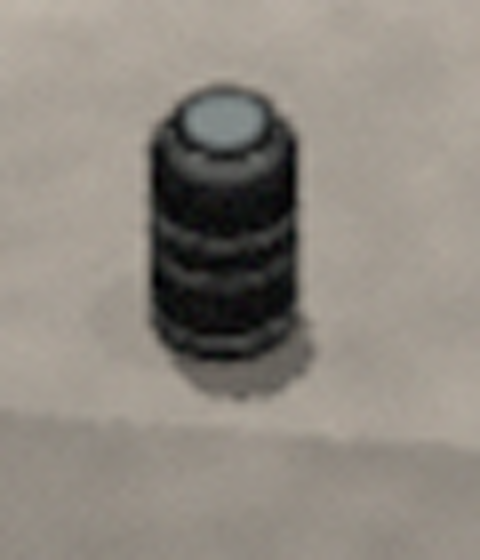

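>>> {"api": "step_arm", "payload": {
  "deltas": [
    [[-25, -50, 10, 0, 0, 0, 0.7], [-50, -100, 20, 0, 0, 0, 0.7], [-75, -150, 28, 0, 0, 0, 0.7], [-100, -200, 28, 0, 0, 0, 0.7], [-125, -250, 28, 0, 0, 0, 0.7], [-150, -300, 28, 0.006, -0.008, 0, 0.7], [-167, -327, 28, 0.006, -0.008, 0, 0.7], [-167, -327, 28, 0.006, -0.008, 0, 0.7], [-167, -327, 28, 0.006, -0.008, 0, 0.7]]
  ]
}}

```text
clock: 16.95
eef_pos: [0.4451, 0.0107, 0.1284]
eef_rot: [-3.139, 0.004, 0.009]
ft_force: [0.2, -0.0, 0.3]
grip_width: 0.0738
```

```bash
python3 - <<'E'
from h import *
go(446.6,9.9,20,.009)
E
```

```text
delta [  2.    1.  108.4] [-0.002  0.004 -0.   ] q6 1.58 clock 16.95
```

>>> {"api": "step_arm", "payload": {
  "deltas": [
    [[2, 1, 40, -0.002, 0.004, 0, 0.7], [2, 1, 75, -0.002, 0.004, 0, 0.7], [2, 1, 98, -0.002, 0.004, 0, 0.7], [2, 1, 108, -0.002, 0.004, 0, 0.7], [2, 1, 108, -0.002, 0.004, 0, 0.7], [2, 1, 108, -0.002, 0.004, 0, 0.7]]
  ]
}}

```text
clock: 17.7
eef_pos: [0.4477, 0.0095, 0.0214]
eef_rot: [3.142, -0.002, 0.008]
ft_force: [-0.3, -0.5, -0.5]
grip_width: 0.074
```

```bash
python3 - <<'E'
from h import *
go(446.6,9.9,20,.009)
d=snapshot("side");a=d["frame"][230:350,230:390];cv2.imwrite("pics/side11.png",cv2.resize(a,None,fx=4,fy=4))
E
```

```text
delta [-1.1 -0.4  1.4] [ 0.    -0.002 -0.001] q6 1.58 clock 17.7
```

View pics/side11.png

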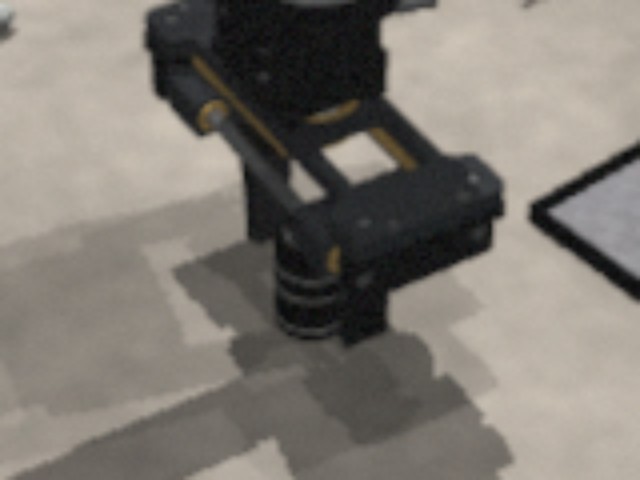

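>>> {"api": "step_arm", "payload": {
  "deltas": [
    [[-1, 0, 1, 0, 0, 0, 0.3], [-1, 0, 1, 0, 0, 0, 0], [-1, 0, 1, 0, 0, 0, -0.2], [-1, 0, 1, 0, 0, 0, -1], [-1, 0, 1, 0, 0, 0, -1], [-1, 0, 1, 0, 0, 0, -1], [-1, 0, 1, 0, 0, 0, -1], [-1, 0, -20, 0, 0, 0, -1], [-1, 0, -60, 0, 0, 0, -1], [-1, 0, -110, 0, 0, 0, -1], [-1, 0, -110, 0, 0, 0, -1], [-1, 0, -110, 0, 0, 0, -1]]
  ]
}}

```text
clock: 19.25
eef_pos: [0.446, 0.0096, 0.1308]
eef_rot: [-3.142, -0.001, 0.009]
ft_force: [0.2, -0.0, -2.0]
grip_width: 0.0342
```

```bash
python3 - <<'E'
from h import *
go(626,309.1,130,.009)
d=snapshot("side");a=d["frame"][180:330,230:390];cv2.imwrite("pics/side12.png",cv2.resize(a,None,fx=4,fy=4))
E
```

```text
delta [ 182.5 -297.9    1. ] [-0.    -0.001 -0.   ] q6 2.02 clock 19.25
```

View pics/side12.png

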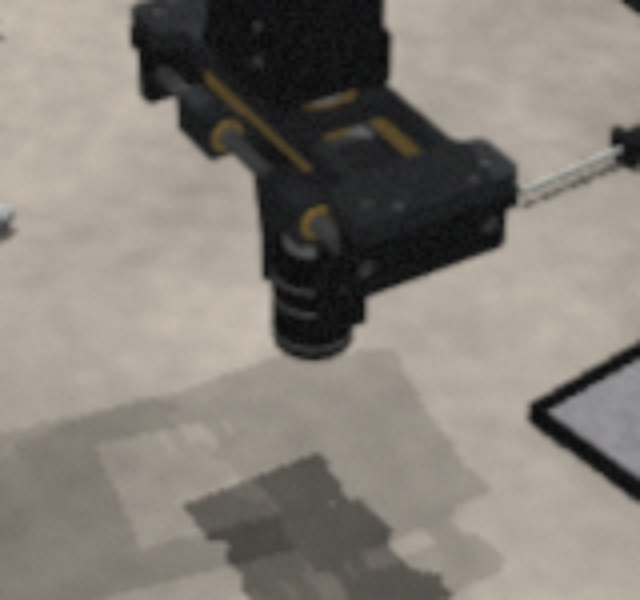

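>>> {"api": "step_arm", "payload": {
  "deltas": [
    [[30, -50, 0, 0, 0, 0, -1], [60, -100, 0, 0, 0, 0, -1], [90, -150, 0, 0, 0, 0, -1], [122, -200, 0, 0, 0, 0, -1], [150, -250, 0, 0, 0, 0, -1], [175, -285, 0, 0, 0, 0, -1], [182, -298, 0, 0, 0, 0, -1], [182, -298, 0, 0, 0, 0, -1], [182, -298, 0, 0, 0, 0, -1]]
  ]
}}

```text
clock: 20.42
eef_pos: [0.6238, 0.3079, 0.1289]
eef_rot: [3.141, 0.003, 0.008]
ft_force: [-0.2, 0.6, -0.3]
grip_width: 0.0349
```

```bash
python3 - <<'E'
from h import *
go(626,309.1,27,.009)
E
```

```text
delta [  2.5  -1.3 101.9] [ 0.001  0.003 -0.001] q6 2.02 clock 20.43
```

>>> {"api": "step_arm", "payload": {
  "deltas": [
    [[2.5, -1, 40, 0, 0, 0, -1], [2.5, -1, 70, 0, 0, 0, -1], [2.5, -1, 76, 0, 0, 0, -1], [2.5, -1, 76, 0, 0, 0, -1]]
  ]
}}

```text
clock: 20.92
eef_pos: [0.6262, 0.3081, 0.0535]
eef_rot: [3.141, 0.002, 0.007]
ft_force: [-0.2, -0.1, -0.9]
grip_width: 0.0343
```

```bash
python3 - <<'E'
from h import *
go(626,309.1,27,.009)
d=snapshot("side");a=d["frame"][140:260,240:400];cv2.imwrite("pics/side13.png",cv2.resize(a,None,fx=4,fy=4))
E
```

```text
delta [-0.2 -1.  26.5] [ 0.001  0.002 -0.002] q6 2.02 clock 20.93
```

View pics/side13.png

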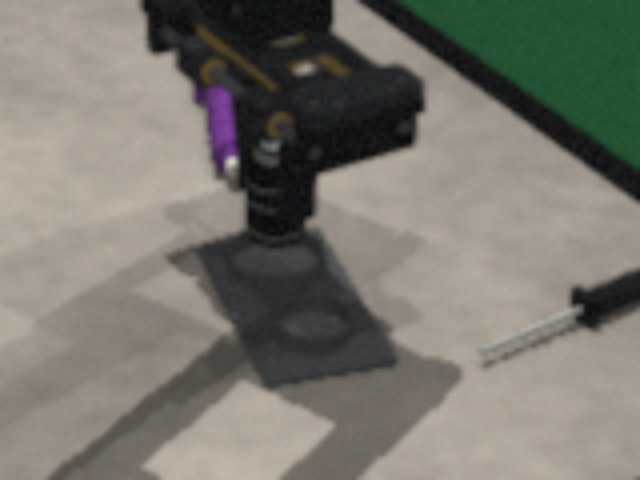

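>>> {"api": "step_arm", "payload": {
  "deltas": [
    [[0, -1, 10, 0, 0, 0, -1], [0, -1, 18, 0, 0, 0, -1], [0, -1, 22, 0, 0, 0, -1], [0, -1, 24, 0, 0, 0, -1], [0, -1, 25, 0, 0, 0, -1], [0, -1, 25, 0, 0, 0, -1]]
  ]
}}

```text
clock: 21.72
eef_pos: [0.6271, 0.3096, 0.0297]
eef_rot: [3.141, 0.001, 0.007]
ft_force: [0.8, 0.1, -1.3]
grip_width: 0.0343
```

>>> {"api": "step_arm", "payload": {
  "deltas": [
    [[0, 0, 1, 0, 0, 0, -1], [0, 0, 2, 0, 0, 0, -1], [0, 0, 3, 0, 0, 0, -1], [0, 0, 3, 0, 0, 0, -1]]
  ]
}}

```text
clock: 22.22
eef_pos: [0.6271, 0.3097, 0.0267]
eef_rot: [3.141, 0.0, 0.007]
ft_force: [0.6, 0.2, -2.2]
grip_width: 0.0348
```

>>> {"api": "step_arm", "payload": {
  "deltas": [
    [[0, 0, 0.5, 0, 0, 0, -1], [0, 0, 1, 0, 0, 0, -1], [0, 0, 1, 0, 0, 0, -1]]
  ]
}}

```text
clock: 22.6
eef_pos: [0.6272, 0.3096, 0.0266]
eef_rot: [3.141, 0.0, 0.007]
ft_force: [-4.1, -1.4, 5.5]
grip_width: 0.0344
```

The foot is on the floor (force rose to +5.5 N). I'll release and rise gently.

>>> {"api": "step_arm", "payload": {
  "deltas": [
    [[0, 0, 0, 0, 0, 0, 0], [0, 0, 0, 0, 0, 0, 0.2], [0, 0, 0, 0, 0, 0, 0.3], [0, 0, 0, 0, 0, 0, 0.3], [0, 0, 0, 0, 0, 0, 0.3], [0, 0, -15, 0, 0, 0, 0.3], [0, 0, -50, 0, 0, 0, 0.3], [0, 0, -110, 0, 0, 0, 0.3], [0, 0, -110, 0, 0, 0, 0.3]]
  ]
}}

```text
clock: 23.72
eef_pos: [0.6318, 0.3115, 0.1458]
eef_rot: [-3.137, -0.013, 0.007]
ft_force: [-0.4, -0.3, 0.3]
grip_width: 0.0565
```

```bash
python3 - <<'E'
from h import *
go(417.7,-160.3,120,.009)
d=snapshot("side");a=d["frame"][140:260,240:400];cv2.imwrite("pics/side14.png",cv2.resize(a,None,fx=4,fy=4))
for z in(0,.042): print(proj(d,(.4177,-.1603,z)))
a=d["frame"][340:400,320:380];cv2.imwrite("pics/lens14.png",cv2.resize(a,None,fx=8,fy=8,interpolation=cv2.INTER_CUBIC))
E
```

```text
delta [-217.9  470.3   21. ] [-0.004 -0.013 -0.002] q6 1.2 clock 23.73
[345.05856884 375.30910219]
[346.26314657 358.35733028]
```

View pics/side14.png

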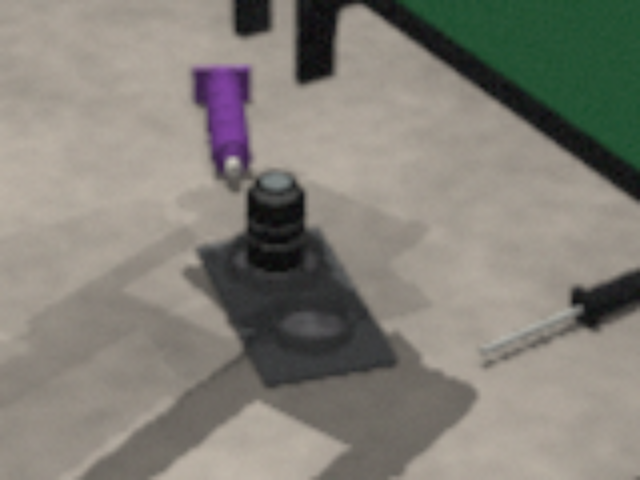

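View pics/lens14.png

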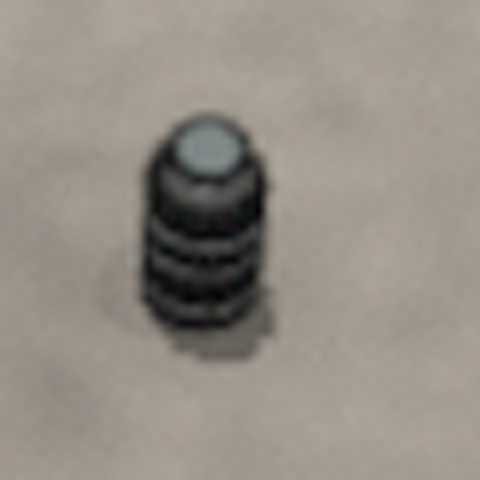

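The large lens stands upright in the large collar at crop (277,220). The small lens top at side (346,359) matches my estimate.

>>> {"api": "step_arm", "payload": {
  "deltas": [
    [[-25, 55, 0, 0, 0, 0, 0.6], [-50, 110, 0, 0, 0, 0, 0.6], [-77, 165, 0, 0, 0, 0, 0.6], [-104, 222, 0, 0, 0, 0, 0.6], [-130, 280, 0, 0, 0, 0, 0.6], [-155, 335, 10, 0, 0, 0, 0.6], [-180, 390, 20, 0, 0, 0, 0.6], [-205, 440, 20, 0, -0.013, 0, 0.6], [-218, 470, 20, 0, -0.013, 0, 0.6], [-218, 470, 20, 0, -0.013, 0, 0.6], [-218, 470, 20, 0, -0.013, 0, 0.6]]
  ]
}}

```text
clock: 25.15
eef_pos: [0.4154, -0.1602, 0.1189]
eef_rot: [-3.138, 0.006, 0.007]
ft_force: [-0.2, 1.1, 0.9]
grip_width: 0.0698
```

```bash
python3 - <<'E'
from h import *
go(417.7,-160.3,17,.009)
E
```

```text
delta [  2.9   0.5 101.9] [-0.004  0.006 -0.002] q6 1.2 clock 25.15
```

>>> {"api": "step_arm", "payload": {
  "deltas": [
    [[2.5, 0.5, 40, -0.004, 0.005, 0, 0.5], [2.5, 0.5, 75, -0.004, 0.005, 0, 0.5], [2.5, 0.5, 95, -0.004, 0.005, 0, 0.5], [2, 0.5, 102, -0.004, 0.005, 0, 0.5], [2, 0.5, 102, -0.004, 0.005, 0, 0.5], [2, 0.5, 102, -0.004, 0.005, 0, 0.5]]
  ]
}}

```text
clock: 25.9
eef_pos: [0.4177, -0.1605, 0.0179]
eef_rot: [3.14, -0.001, 0.007]
ft_force: [1.0, -0.2, 0.1]
grip_width: 0.0653
```

```bash
python3 - <<'E'
from h import *
go(417.7,-160.3,17,.009)
d=snapshot("side");a=d["frame"][300:420,260:420];cv2.imwrite("pics/side15.png",cv2.resize(a,None,fx=4,fy=4))
E
```

```text
delta [-0.  -0.2  0.9] [ 0.001 -0.001 -0.002] q6 1.2 clock 25.9
```

View pics/side15.png

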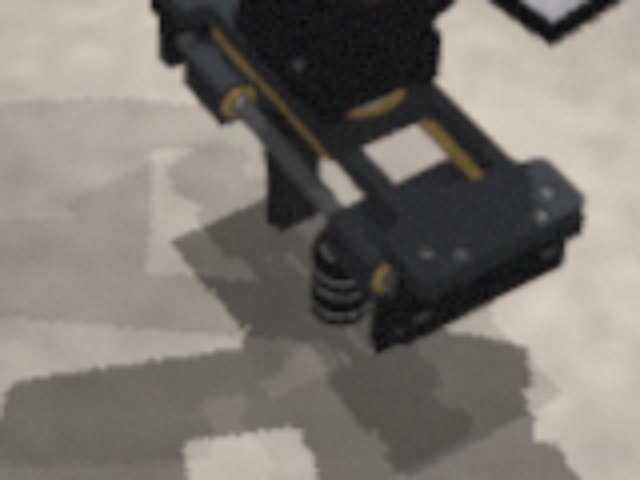

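The small lens at crop (338,280) sits between the fingers. Closing.

>>> {"api": "step_arm", "payload": {
  "deltas": [
    [[0, 0, 0.5, 0, 0, 0, 0], [0, 0, 0.5, 0, 0, 0, -0.2], [0, 0, 0.5, 0, 0, 0, -0.3], [0, 0, 0.5, 0, 0, 0, -0.4], [0, 0, 0.5, 0, 0, 0, -1], [0, 0, 0.5, 0, 0, 0, -1], [0, 0, 0.5, 0, 0, 0, -1], [0, 0, 0.5, 0, 0, 0, -1], [0, 0, -20, 0, 0, 0, -1], [0, 0, -60, 0, 0, 0, -1], [0, 0, -120, 0, 0, 0, -1], [0, 0, -140, 0, 0, 0, -1], [0, 0, -140, 0, 0, 0, -1], [0, 0, -140, 0, 0, 0, -1]]
  ]
}}

```text
clock: 27.7
eef_pos: [0.4167, -0.1599, 0.1564]
eef_rot: [3.141, 0.001, 0.007]
ft_force: [-0.0, 0.1, -0.2]
grip_width: 0.0243
```

```bash
python3 - <<'E'
from h import *
go(608.8,239.1,150,.009)
d=snapshot("side");a=d["frame"][250:370,260:420];cv2.imwrite("pics/side16.png",cv2.resize(a,None,fx=4,fy=4))
E
```

```text
delta [ 195.  -397.6    6.1] [ 0.     0.001 -0.002] q6 1.94 clock 27.7
```

View pics/side16.png

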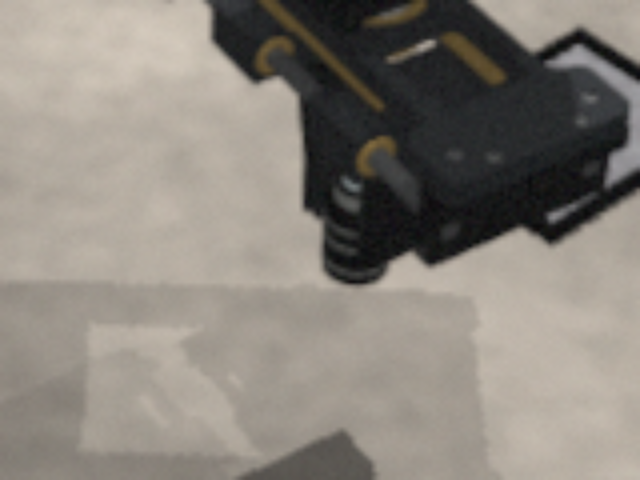

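>>> {"api": "step_arm", "payload": {
  "deltas": [
    [[26, -53, 0, 0, 0, 0, -1], [52, -106, 0, 0, 0, 0, -1], [78, -160, 0, 0, 0, 0, -1], [104, -213, 0, 0, 0, 0, -1], [130, -266, 0, 0, 0, 0, -1], [156, -320, 0, 0, 0, 0, -1], [182, -370, 0, 0, 0, 0, -1], [195, -398, 0, 0, 0, 0, -1], [195, -398, 0, 0, 0, 0, -1], [195, -398, 0, 0, 0, 0, -1]]
  ]
}}

```text
clock: 29.0
eef_pos: [0.6074, 0.2388, 0.1537]
eef_rot: [3.14, 0.005, 0.007]
ft_force: [0.4, -0.2, -0.5]
grip_width: 0.0243
```

```bash
python3 - <<'E'
from h import *
go(608.8,239.1,50,.009)
E
```

```text
delta [  1.9  -0.4 103.7] [ 0.001  0.005 -0.002] q6 1.94 clock 29.0
```

>>> {"api": "step_arm", "payload": {
  "deltas": [
    [[1.5, 0, 45, 0, 0.004, 0, -1], [1.5, 0, 85, 0, 0.004, 0, -1], [1.5, 0, 102, 0, 0.004, 0, -1], [1.5, 0, 102, 0, 0.004, 0, -1]]
  ]
}}

```text
clock: 29.5
eef_pos: [0.6073, 0.2376, 0.0505]
eef_rot: [3.14, 0.004, 0.006]
ft_force: [0.0, -0.6, -1.9]
grip_width: 0.0244
```

```bash
python3 - <<'E'
from h import *
go(608.8,239.1,23,.009)
d=snapshot("side");a=d["frame"][140:260,240:400];cv2.imwrite("pics/side17.png",cv2.resize(a,None,fx=4,fy=4))
E
```

```text
delta [ 1.6 -1.5 27.5] [ 0.002  0.004 -0.003] q6 1.94 clock 29.5
```

View pics/side17.png

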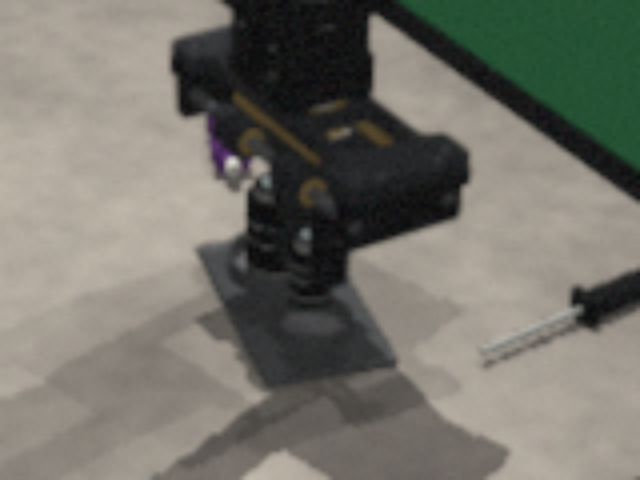

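>>> {"api": "step_arm", "payload": {
  "deltas": [
    [[1.5, -1.5, 8, 0, 0.004, 0, -1], [1.5, -1.5, 16, 0, 0.004, 0, -1], [1.5, -1.5, 21, 0, 0.004, 0, -1], [1.5, -1.5, 24, 0, 0.004, 0, -1], [1.5, -1.5, 25.5, 0, 0.004, 0, -1], [1.5, -1.5, 25.5, 0, 0.004, 0, -1]]
  ]
}}

```text
clock: 30.3
eef_pos: [0.6102, 0.2397, 0.0268]
eef_rot: [3.14, -0.003, 0.007]
ft_force: [0.4, -0.0, -0.9]
grip_width: 0.0242
```

>>> {"api": "step_arm", "payload": {
  "deltas": [
    [[0, 0, 1, 0, 0, 0, -1], [0, 0, 2, 0, 0, 0, -1], [0, 0, 3, 0, 0, 0, -1], [0, 0, 3.5, 0, 0, 0, -1], [0, 0, 3.5, 0, 0, 0, -1]]
  ]
}}

```text
clock: 30.92
eef_pos: [0.6103, 0.2397, 0.0235]
eef_rot: [3.14, -0.003, 0.007]
ft_force: [-0.6, 0.1, 0.5]
grip_width: 0.0241
```

>>> {"api": "step_arm", "payload": {
  "deltas": [
    [[0, 0, 0.5, 0, 0, 0, -1], [0, 0, 1, 0, 0, 0, -1], [0, 0, 1, 0, 0, 0, -1]]
  ]
}}

```text
clock: 31.3
eef_pos: [0.6104, 0.2397, 0.0234]
eef_rot: [3.14, -0.003, 0.007]
ft_force: [-3.9, -1.6, 6.1]
grip_width: 0.0244
```

>>> {"api": "step_arm", "payload": {
  "deltas": [
    [[0, 0, 0, 0, 0, 0, -0.3], [0, 0, 0, 0, 0, 0, -0.1], [0, 0, 0, 0, 0, 0, 0], [0, 0, 0, 0, 0, 0, 0], [0, 0, 0, 0, 0, 0, 0], [0, 0, -15, 0, 0, 0, 0], [0, 0, -50, 0, 0, 0, 0], [0, 0, -110, 0, 0, 0, 0.3], [0, 0, -130, 0, 0, 0, 0.3], [0, 0, -130, 0, 0, 0, 0.3]]
  ]
}}

```text
clock: 32.55
eef_pos: [0.6115, 0.2403, 0.1566]
eef_rot: [-3.142, -0.008, 0.007]
ft_force: [0.5, -0.1, -1.3]
grip_width: 0.0558
```

```bash
python3 - <<'E'
from h import *
go(355.1,280.6,110,.264)
go(355.1,280.6,110,.264-np.pi)
d=snapshot("side");a=d["frame"][140:260,240:400];cv2.imwrite("pics/side18.png",cv2.resize(a,None,fx=4,fy=4))
E
```

```text
delta [-256.5  -42.    44.4] [ 0.001 -0.008 -0.257] q6 1.98 clock 32.55
delta [-256.5  -42.    44.4] [-1.200e-02 -1.000e-03  2.884e+00] q6 5.12 clock 32.55
```

View pics/side18.png

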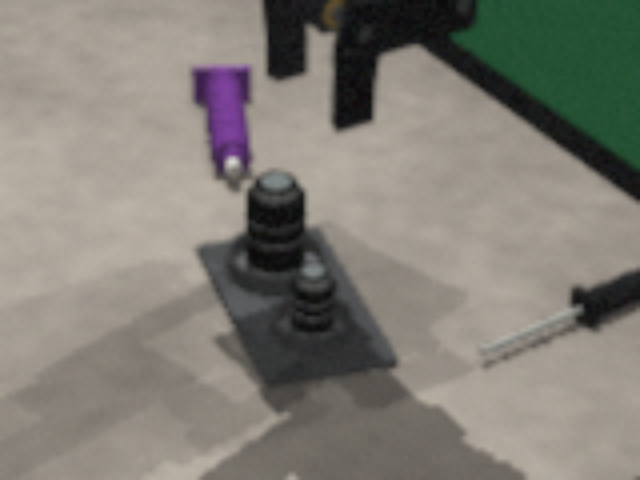

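Both lenses are upright in their collars. Next is the stage.

>>> {"api": "step_arm", "payload": {
  "deltas": [
    [[-50, -8, 0, 0, 0, -0.05, 0.6], [-100, -16, 0, 0, 0, -0.1, 0.6], [-150, -24, 10, 0, 0, -0.15, 0.6], [-200, -33, 20, 0, 0, -0.2, 0.6], [-245, -40, 40, 0, -0.008, -0.257, 0.6], [-256, -42, 44, 0, -0.008, -0.257, 0.6], [-256, -42, 44, 0, -0.008, -0.257, 0.6], [-256, -42, 44, 0, -0.008, -0.257, 0.6]]
  ]
}}

```text
clock: 33.6
eef_pos: [0.3553, 0.2802, 0.109]
eef_rot: [3.141, 0.003, 0.263]
ft_force: [0.1, 0.0, 0.3]
grip_width: 0.0697
```

```bash
python3 - <<'E'
from h import *
go(355.1,280.6,9,.264);print(state()["joints"])
d=snapshot("side");a=d["frame"][160:280,140:300];cv2.imwrite("pics/side19.png",cv2.resize(a,None,fx=4,fy=4))
E
```

```text
delta [  0.2  -0.6 100. ] [ 0.001  0.003 -0.001] q6 1.98 clock 33.6
[ 4.93403898e-01 -7.99494419e-02  2.06767073e+00 -3.95093599e-04
  1.15707253e+00  1.80158086e+00]
```

View pics/side19.png

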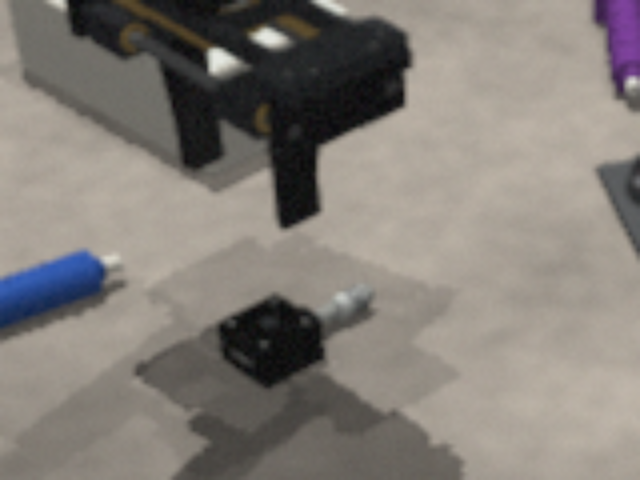

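>>> {"api": "step_arm", "payload": {
  "deltas": [
    [[0, -0.5, 40, 0, 0, 0, 0.6], [0, -0.5, 75, 0, 0, 0, 0.6], [0, -0.5, 93, 0, 0, 0, 0.6], [0, -0.5, 100, 0, 0, 0, 0.6], [0, -0.5, 100, 0, 0, 0, 0.6]]
  ]
}}

```text
clock: 34.28
eef_pos: [0.3558, 0.2805, 0.0094]
eef_rot: [3.141, 0.003, 0.262]
ft_force: [-0.6, -0.0, 0.6]
grip_width: 0.069
```

```bash
python3 - <<'E'
from h import *
go(355.1,280.6,9,.264)
d=snapshot("side");a=d["frame"][160:280,140:300];cv2.imwrite("pics/side20.png",cv2.resize(a,None,fx=4,fy=4))
E
```

```text
delta [-0.7 -0.3  0.4] [ 0.001  0.003 -0.002] q6 1.98 clock 34.27
```

View pics/side20.png

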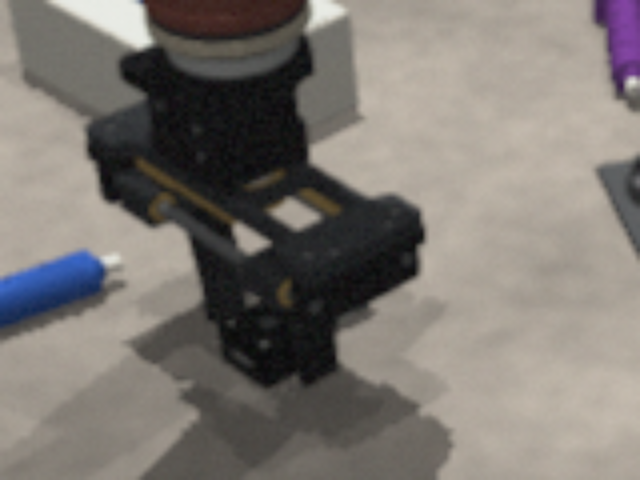

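The fingers straddle the block at crop (260,350). I'll close and lift.

>>> {"api": "step_arm", "payload": {
  "deltas": [
    [[-0.5, 0, 0, 0, 0, 0, 0.2], [-0.5, 0, 0, 0, 0, 0, 0], [-0.5, 0, 0, 0, 0, 0, -1], [-0.5, 0, 0, 0, 0, 0, -1], [-0.5, 0, 0, 0, 0, 0, -1], [-0.5, 0, 0, 0, 0, 0, -1], [-0.5, 0, 0, 0, 0, 0, -1], [-0.5, 0, -20, 0, 0, 0, -1], [-0.5, 0, -60, 0, 0, 0, -1], [-0.5, 0, -110, 0, 0, 0, -1], [-0.5, 0, -110, 0, 0, 0, -1], [-0.5, 0, -110, 0, 0, 0, -1]]
  ]
}}

```text
clock: 35.83
eef_pos: [0.355, 0.2803, 0.1187]
eef_rot: [3.141, 0.003, 0.262]
ft_force: [-0.5, -0.6, -2.5]
grip_width: 0.0396
```

```bash
python3 - <<'E'
from h import *
go(620,-27.4,115,np.deg2rad(8.61))
d=snapshot("side");a=d["frame"][130:250,140:300];cv2.imwrite("pics/side21.png",cv2.resize(a,None,fx=4,fy=4))
E
```

```text
delta [176.3 365.9   3.6] [0.001 0.003 0.112] q6 1.38 clock 35.83
```

View pics/side21.png

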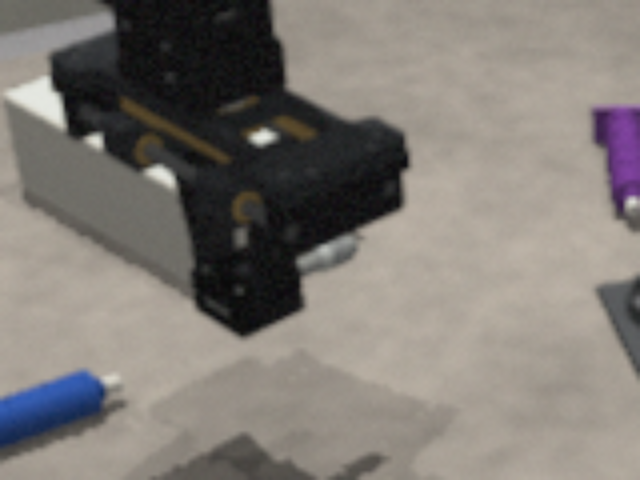

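>>> {"api": "step_arm", "payload": {
  "deltas": [
    [[25, 52, 0, 0, 0, 0.02, -1], [50, 104, 0, 0, 0, 0.04, -1], [75, 156, 0, 0, 0, 0.06, -1], [100, 208, 0, 0, 0, 0.08, -1], [125, 260, 0, 0, 0, 0.1, -1], [150, 312, 0, 0, 0, 0.112, -1], [170, 352, 0, 0, 0, 0.112, -1], [176, 366, 0, 0, 0.003, 0.112, -1], [176, 366, 0, 0, 0.003, 0.112, -1], [176, 366, 0, 0, 0.003, 0.112, -1]]
  ]
}}

```text
clock: 37.12
eef_pos: [0.6177, -0.0266, 0.1165]
eef_rot: [3.141, 0.004, 0.151]
ft_force: [-0.6, -0.1, -2.5]
grip_width: 0.0398
```

```bash
python3 - <<'E'
from h import *
go(620,-27.4,35,np.deg2rad(8.61))
E
```

```text
delta [ 2.5  1.1 81.5] [0.001 0.004 0.001] q6 1.38 clock 37.12
```

>>> {"api": "step_arm", "payload": {
  "deltas": [
    [[2, 1, 40, 0, 0.004, 0, -1], [2, 1, 75, 0, 0.004, 0, -1], [2, 1, 82, 0, 0.004, 0, -1], [2, 1, 82, 0, 0.004, 0, -1]]
  ]
}}

```text
clock: 37.62
eef_pos: [0.6193, -0.0265, 0.0348]
eef_rot: [3.141, 0.0, 0.152]
ft_force: [1.1, 0.3, -0.7]
grip_width: 0.0395
```

```bash
python3 - <<'E'
from h import *
go(620,-27.4,12,np.deg2rad(8.61))
d=snapshot("side");a=d["frame"][200:350,320:480];cv2.imwrite("pics/side22.png",cv2.resize(a,None,fx=4,fy=4))
d=snapshot("top");a=d["frame"][120:240,290:450];cv2.imwrite("pics/top22.png",cv2.resize(a,None,fx=4,fy=4))
E
```

```text
delta [ 0.6  1.  22.8] [0.    0.    0.002] q6 1.38 clock 37.62
```

View pics/side22.png

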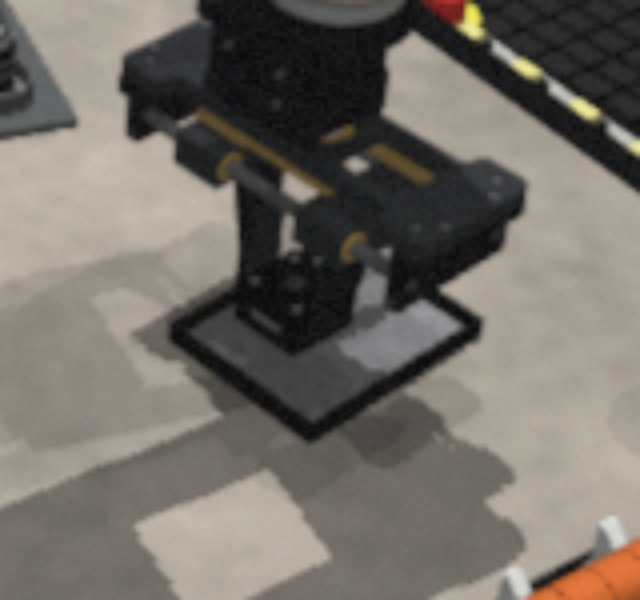

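View pics/top22.png

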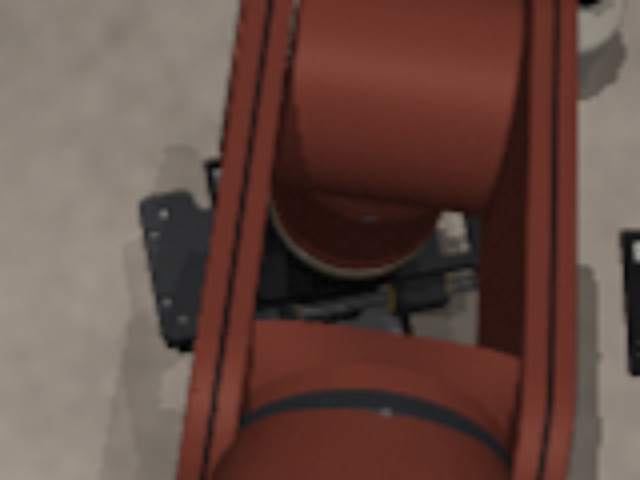

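>>> {"api": "step_arm", "payload": {
  "deltas": [
    [[0.5, 1, 8, 0, 0, 0, -1], [0.5, 1, 14, 0, 0, 0, -1], [0.5, 1, 18, 0, 0, 0, -1], [0.5, 1, 20, 0, 0, 0, -1], [0.5, 1, 21, 0, 0, 0, -1], [0.5, 1, 22, 0, 0, 0, -1], [0.5, 1, 22.5, 0, 0, 0, -1], [0.5, 1, 22.5, 0, 0, 0, -1]]
  ]
}}

```text
clock: 38.72
eef_pos: [0.6216, -0.0281, 0.014]
eef_rot: [3.14, -0.003, 0.151]
ft_force: [-0.9, -1.2, -2.3]
grip_width: 0.0399
```

>>> {"api": "step_arm", "payload": {
  "deltas": [
    [[-1, 0, 0.5, 0, 0, 0, -1], [-1, 0, 1, 0, 0, 0, -1], [-1, 0, 1.5, 0, 0, 0, -1], [-1, 0, 2, 0, 0, 0, -1], [-1, 0, 2, 0, 0, 0, -1]]
  ]
}}

```text
clock: 39.35
eef_pos: [0.6206, -0.0283, 0.0131]
eef_rot: [3.14, -0.002, 0.151]
ft_force: [-4.5, 0.3, 7.2]
grip_width: 0.0396
```

>>> {"api": "step_arm", "payload": {
  "deltas": [
    [[0, 0, 0, 0, 0, 0, 0.1], [0, 0, 0, 0, 0, 0, 0.25], [0, 0, 0, 0, 0, 0, 0.25], [0, 0, 0, 0, 0, 0, 0.25], [0, 0, -15, 0, 0, 0, 0.25], [0, 0, -50, 0, 0, 0, 0.25], [0, 0, -110, 0, 0, 0, 0.25], [0, 0, -160, 0, 0, 0, 0.25], [0, 0, -160, 0, 0, 0, 0.25]]
  ]
}}

```text
clock: 40.48
eef_pos: [0.6241, -0.0287, 0.1808]
eef_rot: [3.136, -0.014, 0.152]
ft_force: [0.3, 0.1, -0.7]
grip_width: 0.0547
```

```bash
python3 - <<'E'
from h import *
go(350,-27,250,np.deg2rad(8.61))
d=snapshot("side");a=d["frame"][200:350,320:480];cv2.imwrite("pics/side23.png",cv2.resize(a,None,fx=4,fy=4))
E
```

```text
delta [-269.7  -42.7  -73.2] [ 0.005 -0.014  0.001] q6 1.34 clock 40.48
```

View pics/side23.png

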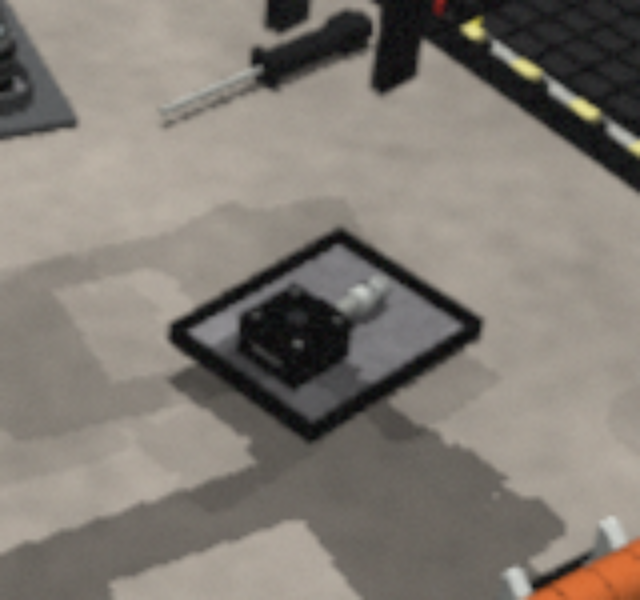

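```bash
python3 - <<'E'
from h import *
go(250,520,250,.6)
E
```

```text
delta [-284.5 -598.1  -77.4] [ 0.006 -0.008 -0.448] q6 2.09 clock 40.52
```

>>> {"api": "step_arm", "payload": {
  "deltas": [
    [[0, 0, -50, 0, 0, 0, 0.25], [-25, -50, -75, 0, 0, 0, 0.25], [-50, -105, -77, 0, 0, -0.05, 0.25], [-75, -160, -77, 0, 0, -0.1, 0.25], [-100, -210, -77, 0, 0, -0.15, 0.25], [-125, -265, -77, 0, 0, -0.2, 0.25], [-150, -315, -77, 0, 0, -0.25, 0.25], [-175, -370, -77, 0, 0, -0.3, 0.25], [-200, -420, -77, 0, 0, -0.35, 0.25], [-225, -475, -77, 0, 0, -0.4, 0.25], [-250, -525, -77, 0, 0, -0.45, 0.25], [-275, -575, -77, 0, 0, -0.45, 0.25], [-284, -598, -77, 0, 0, -0.45, 0.25], [-284, -598, -77, 0, 0, -0.45, 0.25], [-284, -598, -77, 0, 0, -0.45, 0.25]]
  ]
}}

```text
clock: 42.4
eef_pos: [0.2506, 0.519, 0.2485]
eef_rot: [3.133, -0.005, 0.602]
ft_force: [-0.1, 0.2, -0.5]
grip_width: 0.0543
```

```bash
python3 - <<'E'
from h import *
d=snapshot("top");f=d["frame"];cv2.imwrite("pics/topF.png",f)
def c(u,v,r=45,s=270): return cv2.resize(f[v-r:v+r,u-r:u+r],(s,s),interpolation=cv2.INTER_CUBIC)
a=np.hstack([c(237,190),c(367,183),c(479,190)])
d=snapshot("side");cv2.imwrite("pics/sideF.png",d["frame"]);f=d["frame"]
b=np.hstack([c(315,215),c(400,280),c(483,370,55)])
cv2.imwrite("pics/cropF.png",cv2.resize(np.vstack([a,b]),(798,532)))
E
```

```text
(no output)
```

View pics/cropF.png

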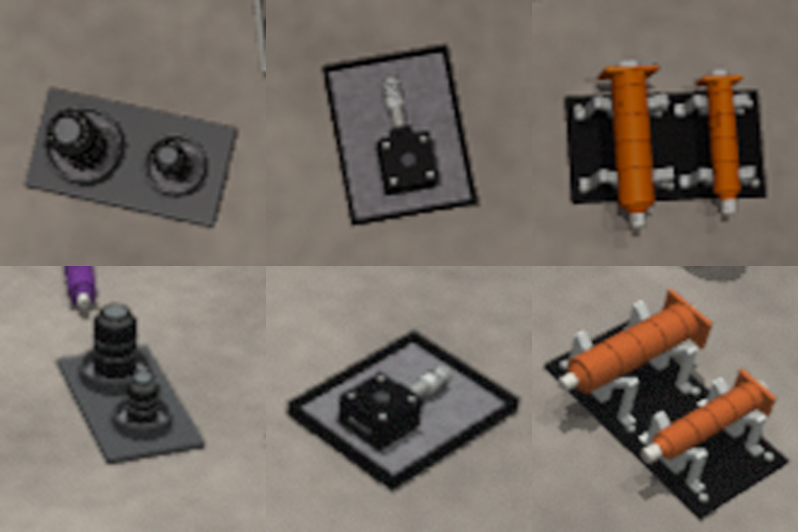

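View pics/topF.png

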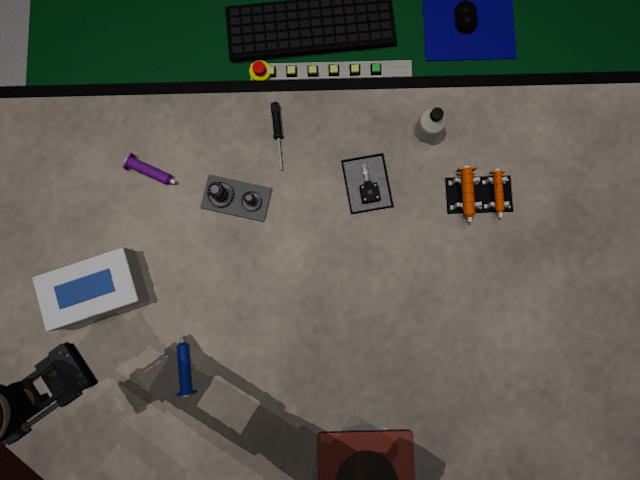

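The final views show both syringes in their saddles, both lenses upright in their collars and the stage inside the rim. The bottle at (432,125) and driver at (278,135) have not moved. Handing in.

```bash
python3 -c "
from cell import sign_off,state
print(state()['clock'],sign_off())"
```

```text
the job is handed in; nothing more can be done
42.5 None
```

All five pieces are put away in the order you gave, and I handed the job in at 42.5 s of the 120 s.

- **Syringes:** The large one lies in the wide saddle pair and the small one in the narrow pair. Contact was 9 N and 5.5 N when they seated.
- **Lenses:** Each stands upright in the collar of its size. I lowered them until they touched the floor (about 6 N) and only then released them.
- **Stage:** It lies flat and right way up in the tray, with the micrometer pointing across the centre. It touched down about 0.7 mm higher than I calculated, but the pictures show it wholly inside the rim.

In the last top and side views everything was in place, the gripper was clear, and the bottle and hex driver looked where they had been. The blue and purple syringes were left alone. The largest force reading I saw was about 9 N, read at the end of each move rather than during it. No check failed, but I judged the final seating from the pictures and did not measure it.

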